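# Four bench tools back into their fitted tray

### The job

Put the four tools left on the drawing (the awl, the red screwdriver, the blue screwdriver and the tape measure) back into the fitted wooden tray, each in the insert that is cut out for it, whose pocket floor is painted in that tool's colour (dark brown, red, blue, yellow). Each must lie fully down on the floor of its pocket, with handles in the wide part and spike or shank in the slot; the tape measure stands upright in its pocket. Do not push the screw jar or the mug about.

Things in the scene. Friction and masses are not known exactly. Their poses are not given: they have to be found in the camera images.
- awl: Scratch awl, dark-brown handle, thin steel spike; 134 mm long, 80 g, lying. Origin: underside, middle of its outline. Spike-to-handle direction: 81 deg from own x towards own y. Handle 54 mm long, 23 wide, 28 to 32 high, middle at (-0.000, 0.038) in own x, y (m), centre of mass (-0.002, 0.030). Spike 5 mm wide, 1 to 12 mm above the underside, point at (-0.017, -0.066).
- red_screwdriver: Red-handled screwdriver, 180 mm long, 90 g, lying. Origin: underside, middle of its outline. Shank-to-handle direction: -86 deg from own x (towards own -y). Handle 86 mm long, 22 wide, 25 high, middle at (-0.000, -0.043) in own x, y (m), centre of mass (-0.001, -0.037). Steel shank 6 mm thick, 10 to 16 mm above the underside, tip at (-0.010, 0.089).
- blue_screwdriver: Blue-handled screwdriver, 210 mm long, 120 g, lying. Origin: underside, middle of its outline. Shank-to-handle direction: -7 deg from own x. Handle 86 mm long, 26 wide, 29 high, middle at (0.058, -0.002) in own x, y (m), centre of mass (0.051, -0.001). Steel shank 6 mm thick, 12 to 18 mm above the underside, tip at (-0.103, 0.018).
- tape_measure: Tape measure, yellow and black, 280 g, standing upright, 63 mm high. Case 32 mm thick, 72 mm long, flat sides upright; a metal hook sticks out 17 mm at the foot of one end. Origin: underside, middle of its outline. Case-to-hook direction: 115 deg from own x towards own y. Case middle and centre of mass at (0.003, -0.007) in own x, y (m).
- awl_insert: Wooden insert with the shortest keyhole pocket, floor dark brown: handle part (robot's side) 74 x 40 mm, slot 79 x 20 mm. Block 240 x 66 x 16 mm, fixed in the tray, one of four side by side 66.5 mm apart. Origin: centre of its underside, 6 mm above the bench. Pocket 12 mm deep. The tool is home and centred at the insert's own x, y and orientation, its origin 4 mm above the insert's.
- red_screwdriver_insert: Wooden insert with a keyhole pocket, floor red: handle part (robot's side) 104 x 39 mm, slot 90 x 19 mm. Block 240 x 66 x 16 mm, fixed in the tray, one of four side by side 66.5 mm apart. Origin: centre of its underside, 6 mm above the bench. Pocket 12 mm deep. The tool is home and centred at the insert's own x, y and orientation, its origin 4 mm above the insert's.
- blue_screwdriver_insert: Wooden insert with the longest keyhole pocket, floor blue: handle part (robot's side) 106 x 43 mm, slot 119 x 21 mm. Block 240 x 66 x 16 mm, fixed in the tray, one of four side by side 66.5 mm apart. Origin: centre of its underside, 6 mm above the bench. Pocket 12 mm deep. The tool is home and centred at the insert's own x, y and orientation, its origin 4 mm above the insert's.
- tape_measure_insert: Wooden insert, oblong pocket 109 x 51 mm, floor yellow. Block 240 x 66 x 16 mm, fixed in the tray, one of four side by side 66.5 mm apart. Origin: centre of its underside, 6 mm above the bench. Pocket 12 mm deep. The tool is home and centred at the insert's own x, y and orientation, its origin 4 mm above the insert's. (Fits either way round.) Tray frame 262 x 288 mm, 26 mm high.
- screw_jar: Bystander: clear jar with a yellow lid, 64 mm in diameter, 112 mm high, standing behind the tools. Origin: centre of its underside.
- mug: Bystander: white mug with a leaf pattern, 92 mm in diameter, 127 mm over the handle, 95 mm high, standing left of the tray. Origin: underside, middle of its outline.

How it is judged:
By the outcome, as a careful person would: the job done as asked, in the order asked, and still so for the second after the job is handed in, with the robot touching nothing.
It also fails if it takes over 109 s, if anything falls off the work surface, if the arm or the gripper's body presses on something with over 40 N, if the wrist force passes 120 N, or if a joint passes its speed limit or range.

### The arm

A 7-joint arm with a two-finger parallel gripper is mounted at the origin on a cart in front of the work surface, level with it; the furniture and walls round the work are solid. World frame = base frame: x ahead of the robot, y to its left, z up, the work surface at z = 0. Lengths are in mm, angles in rad, forces in N, time in s.
With the tool pointing down it reaches from about 400 to 875 mm from the base axis. Payload 4.4 kg.
Tool frame: the origin (TCP) lies midway between the tips of the shut fingers; the grasp point (between the pads) lies 19 mm behind it; z points along the fingers, y is the line along which they close (so a half turn about z gives the same grasp; the last joint's range is limited). The gripper opens to 85 mm and grips with 20 to 120 N. Pads are 22 mm wide; open, the fingers measure 114 mm over their backs; the gripper's body (76 mm by 85 mm) begins 54 mm behind the grasp point. The pads swing forward as they close: fully open they stand 13 mm farther back than shut.
Start: joints at [-1.316, 0.628, 0.038, 1.517, -0.027, 0.996, -0.02], TCP at [204.938, 616.862, 231.313] pointing down, gripper open.
Joint ranges: [-3.06, 3.06], [-0.37, 2.12], [-1.25, 1.32], [0.18, 2.47], [-1.1, 4.24], [0.23, 1.98], [-2.94, 2.94]. Speed limits (rad/s): [2.57, 2.57, 3.14, 3.14, 3.14, 3.14, 3.14].

### API

Orientations are given as [roll, pitch, yaw] about the fixed x, y, z axes, in that order (R = Rz(yaw) Ry(pitch) Rx(roll)).
In Python, from cell import ctrl gives the robot as it stands.
- The arm moves only by the shell command python3 -m handwheel 'ROWS'. ROWS is JSON, a list of rows, each a list of 3 entries, a list of its own where there are three numbers: the turn, a rotation vector about the tool's x, y, z in degrees, then the shift along the tool's x, y, z in m, then the closure, from 0 (fully open) to 1 (shut). A call has 1 to 5 rows; each row shifts and turns the commanded pose from where the row before left it, along the tool's axes as they then stand; what a row does not reach is not made up. A row lasts 1/12 s, in which the tool goes at most 41.7 mm and 7.16 degrees, less where a joint would pass 70% of its speed; a pose out of reach is approached as far as the arm can. A call is refused whole if a number of a shift passes 0.0417 or a number of a turn 7.16, either way. A call with a gripper value outside its range is refused whole. The fingers move at their own pace and stop on an object; the grip force is fixed at half the most. Time passes only in rows, so rows that do not move let the fingers close. It gives the time, the measured TCP pose, the force, the opening and the grip force at its end, in the units of the state.
- ctrl.read_state(): the state, without advancing time (a new reading comes with each control period).
- ctrl.get_image(name): name is "side" or "top"; returns a dict with "pixels" (400x640x3 uint8, red, green, blue), "fx", "fy", "cx", "cy" (pixels), "pose" (4x4, takes a point from camera to world coordinates). Camera axes: x right, y up, looking along -z (the intrinsics and any distortion apply to the point x, -y, -z); pixel columns grow to the right and rows downward; lengths in mm; the calibration is good to about 2 mm. A picture is of the moment at which its call begins. There is no depth.
- ctrl.finish_job(): hands the job in; it is judged then, once.
The state is a dict: "clock": time; "qpos": joint angles; "qd": joint speeds; "tau": joint torques, N m; "eef_pos": TCP position; "tool_rot": TCP orientation; "force": force on the tool from outside, world axes, zero at the start; "torque": the same for the moment, N m; "width": finger opening in mm; "gripper_force": force on a finger pad.
Only numpy, scipy, OpenCV 4.12 (cv2) and the standard library are available. Lean on these libraries where they do the work, as an engineer would, in place of code of your own. Each camera call takes 0.05 s, during which the arm holds its last target. There are 200 camera calls.

## Working session

There is one attempt and no reset: what is moved stays moved. The work goes in short steps, Python scripts to look and compute and a shell command to move; the robot and the scene stay as the last step left them, time stands still between calls to the robot, and variables do not carry over. Pictures are saved under pics/ and viewed, at most 17 in all, crops included, and the job is handed in when it is done.

```bash
ls; mkdir -p pics; python3 - <<'E'
from cell import ctrl
import cv2,numpy as np
s=ctrl.read_state(); print(s)
for n in("top","side"):
    i=ctrl.get_image(n); cv2.imwrite(f"pics/{n}0.png",i["pixels"][:,:,::-1]); print(n,{k:np.round(v,3).tolist() for k,v in i.items() if k!="pixels"})
E
```

```text
pics
{'clock': 0.0, 'qpos': array([-1.31578497,  0.62930869,  0.03841654,  1.51841477, -0.02701566,
        0.99632578, -0.02001067]), 'qd': array([ 0.00059586,  0.00023407, -0.00171799, -0.00101805, -0.00129935,
        0.0012928 , -0.00042668]), 'tau': array([-3.03602437e-04, -5.63402760e+01,  1.22625243e+00, -1.93442023e+01,
        1.10078513e-02,  1.04314418e-02,  2.09005617e-05]), 'eef_pos': array([204.71663001, 616.22782754, 230.39795066]), 'tool_rot': array([-3.13965296e+00, -3.16368368e-06,  2.82078161e+00]), 'force': array([-0.00554906,  0.08475742, -0.41160355]), 'torque': array([-0.04611455,  0.02425516, -0.01814282]), 'gripper_force': 0.0, 'width': 85.66975372874569}
top {'fx': 400.151, 'fy': 400.151, 'cx': 322.255, 'cy': 204.077, 'pose': [[-0.013, 0.986, -0.168, 312.369], [-1.0, -0.008, 0.027, 114.923], [0.025, 0.168, 0.985, 1310.184], [0.0, 0.0, 0.0, 1.0]]}
side {'fx': 372.097, 'fy': 372.097, 'cx': 319.027, 'cy': 198.355, 'pose': [[0.996, 0.029, -0.083, 464.767], [-0.087, 0.474, -0.876, -885.84], [0.014, 0.88, 0.475, 576.035], [0.0, 0.0, 0.0, 1.0]]}
```

View pics/top0.png

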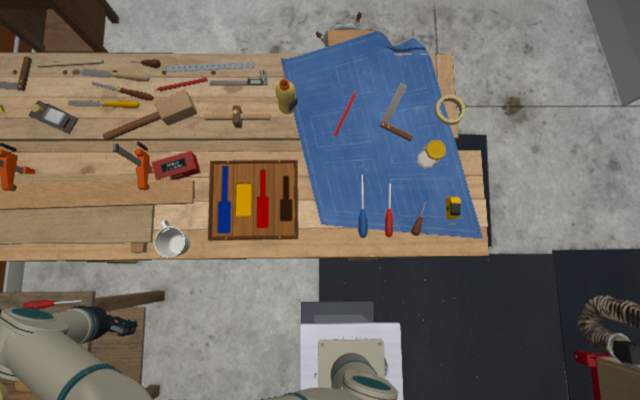

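View pics/side0.png

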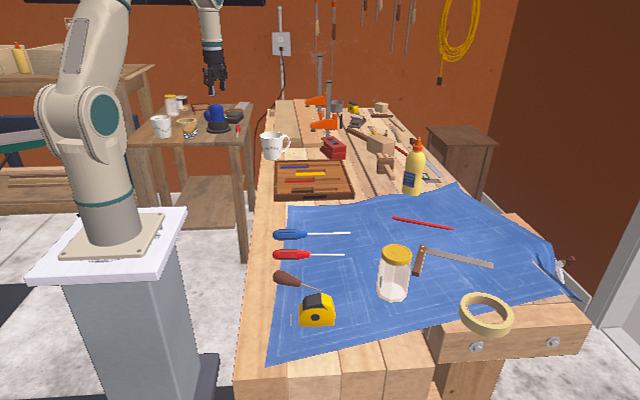

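The top view shows the tray at about (253,200), with the blue, yellow, red and brown pockets running left to right. The blue screwdriver is at (363,207), the red at (389,210), the awl at (419,218) and the tape at (454,207). The jar is at (432,152) and the mug at (171,240).

```bash
cat > h.py <<'E'
from cell import ctrl
import cv2,numpy as np
def ray(i,u,v):
    P=np.array(i["pose"]); d=P[:3,:3]@np.array([(u-i["cx"])/i["fx"],-(v-i["cy"])/i["fy"],-1.]); return P[:3,3],d
def px2w(i,u,v,z):
    o,d=ray(i,u,v); return (o+d*(z-o[2])/d[2])[:2]
def w2px(i,p):
    P=np.array(i["pose"]); c=P[:3,:3].T@(np.array(p,float)-P[:3,3]); return i["cx"]+i["fx"]*c[0]/-c[2], i["cy"]+i["fy"]*-c[1]/-c[2]
def crop(i,r,k,name):
    a=i["pixels"][r[1]:r[3],r[0]:r[2],::-1]; cv2.imwrite("pics/"+name,cv2.resize(a,None,fx=k,fy=k,interpolation=cv2.INTER_CUBIC))
# colour masks in HSV
def mask(i,col,r):
    h=cv2.cvtColor(i["pixels"],cv2.COLOR_RGB2HSV).astype(int); H,S,V=h[...,0],h[...,1],h[...,2]
    m={"red":((H<6)|(H>172))&(S>150)&(V>90),"yellow":(H>20)&(H<33)&(S>150)&(V>100),
       "blue":(H>100)&(H<125)&(S>190),"brown":((H<14)|(H>170))&(V<95)&(S>60)}[col]
    k=np.zeros_like(m); k[r[1]:r[3],r[0]:r[2]]=1; return m&k
def comp(i,col,r,z):
    m=mask(i,col,r).astype(np.uint8); n,l,st,_=cv2.connectedComponentsWithStats(m); j=1+np.argmax(st[1:,4])
    v,u=np.nonzero(l==j); w=np.array([px2w(i,a,b,z) for a,b in zip(u,v)],np.float32)
    (c,s,a)=cv2.minAreaRect(w); q=w-w.mean(0); e=np.linalg.svd(q,full_matrices=False)[2][0]
    return dict(n=len(u),mean=w.mean(0).round(1).tolist(),rect=np.round(c,1).tolist(),size=np.round(s,1).tolist(),ra=round(a,1),ang=round(float(np.degrees(np.arctan2(e[1],e[0]))),1),uv=(u.mean().round(1),v.mean().round(1)))
E
python3 - <<'E'
from h import *
i=ctrl.get_image("top")
a=cv2.resize(i["pixels"][150:250,200:305,::-1],None,fx=5,fy=5,interpolation=cv2.INTER_CUBIC)
cv2.imwrite("pics/tray.png",a)
crop(i,(345,135,475,245),6,"tools.png")
h=cv2.cvtColor(i["pixels"],cv2.COLOR_RGB2HSV)
for p in[(363,220),(363,170),(389,220),(389,195),(418,226),(422,205),(452,205),(223,210),(262,200),(286,200),(243,200),(286,215),(363,222)]: print(p,h[p[1],p[0]])
for c,r,z in[("blue",(210,160,235,240),10),("yellow",(234,160,255,240),10),("red",(255,160,275,240),10),("brown",(278,165,295,230),10),("red",(380,170,400,245),12),("blue",(350,205,373,245),14),("brown",(408,200,430,240),14),("yellow",(440,190,470,225),63)]:
    print(c,r,comp(i,c,r,z))
E
```

```text
(363, 220) [108 169 145]
(363, 170) [108 140 142]
(389, 220) [  1 195 171]
(389, 195) [ 16  17 162]
(418, 226) [  9 143  98]
(422, 205) [108 136 142]
(452, 205) [30  5 52]
(223, 210) [111 236 122]
(262, 200) [  0 255 149]
(286, 200) [ 10 176  42]
(243, 200) [ 22 255 200]
(286, 215) [  9 178  43]
(363, 222) [108 173 143]
blue (210, 160, 235, 240) {'n': 478, 'mean': [526.0, 400.6000061035156], 'rect': [553.1, 401.8], 'size': [217.4, 32.6], 'ra': 1.5, 'ang': -179.1, 'uv': (np.float64(224.1), np.float64(207.4))}
yellow (234, 160, 255, 240) {'n': 498, 'mean': [552.9000244140625, 339.3999938964844], 'rect': [553.3, 339.0], 'size': [50.8, 107.1], 'ra': 89.3, 'ang': -179.5, 'uv': (np.float64(243.1), np.float64(199.1))}
red (255, 160, 275, 240) {'n': 446, 'mean': [532.2000122070312, 276.8999938964844], 'rect': [553.5, 277.5], 'size': [187.8, 32.8], 'ra': 0.6, 'ang': -179.9, 'uv': (np.float64(262.1), np.float64(205.2))}
brown (278, 165, 295, 230) {'n': 358, 'mean': [541.0999755859375, 200.3000030517578], 'rect': [555.8, 200.3], 'size': [147.8, 36.2], 'ra': 0.0, 'ang': -179.7, 'uv': (np.float64(285.5), np.float64(202.3))}
red (380, 170, 400, 245) {'n': 153, 'mean': [470.29998779296875, -137.10000610351562], 'rect': [470.6, -137.2], 'size': [23.0, 89.4], 'ra': 87.7, 'ang': 175.8, 'uv': (np.float64(388.5), np.float64(222.5))}
blue (350, 205, 373, 245) {'n': 14, 'mean': [439.1000061035156, -43.900001525878906], 'rect': [440.7, -43.3], 'size': [30.6, 9.4], 'ra': 30.6, 'ang': -154.4, 'uv': (np.float64(360.5), np.float64(232.2))}
brown (408, 200, 430, 240) {'n': 95, 'mean': [451.8999938964844, -226.60000610351562], 'rect': [457.0, -231.4], 'size': [26.0, 59.8], 'ra': 61.0, 'ang': 161.2, 'uv': (np.float64(416.0), np.float64(227.8))}
yellow (440, 190, 470, 225) {'n': 79, 'mean': [534.2999877929688, -336.79998779296875], 'rect': [533.5, -334.4], 'size': [24.0, 45.5], 'ra': 8.2, 'ang': -85.1, 'uv': (np.float64(452.9), np.float64(200.0))}
```

View pics/tools.png

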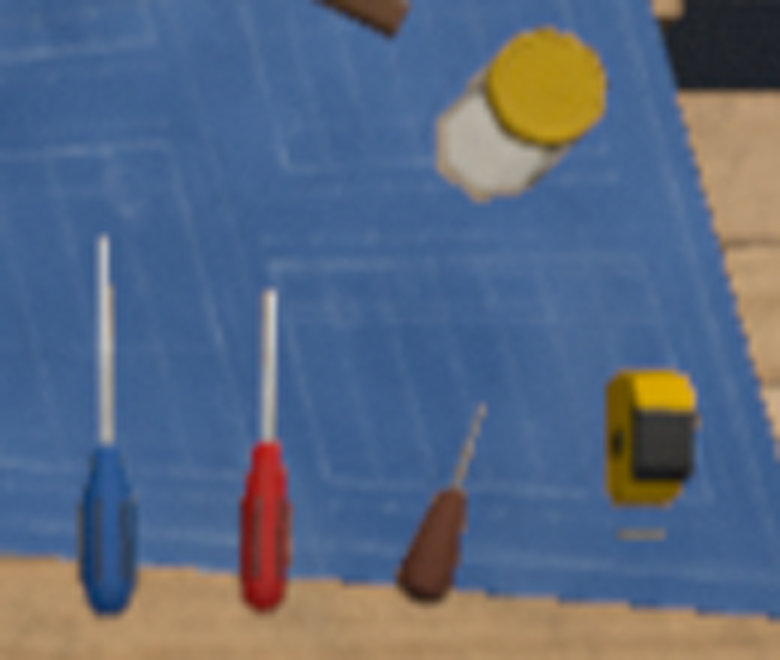

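View pics/tray.png

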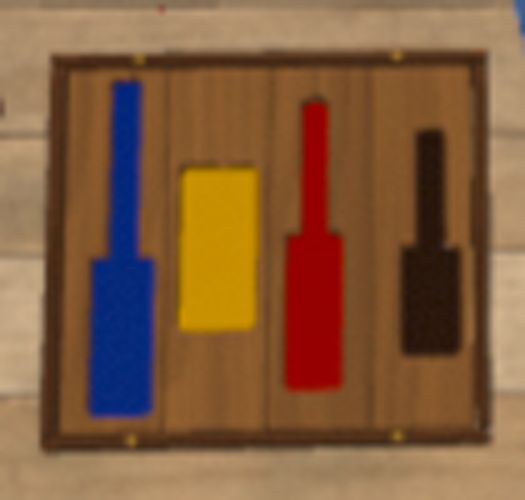

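Top crop: the screwdrivers and the awl lie with their handles toward the robot. Their tips in the crop are at (104,236), (270,290) and (484,405). The tape's hook points toward the robot, at (640,534). The tray pockets are clearly aligned with world x.

```bash
python3 - <<'E'
from h import *
i=ctrl.get_image("top"); s=ctrl.get_image("side")
f=lambda x,y,z,k=6,o=(345,135): px2w(i,(x+.5)/k-.5+o[0],(y+.5)/k-.5+o[1],z)
for n,pts in dict(blue=[(104,236,15),(107,447,15),(107.5,530,15),(108,614,15)],red=[(270,290,13),(266,442,13),(265.5,527,13),(264,612,13)],awl=[(484,405,4),(455,488,15),(437,545,15),(420,600,15)],tape=[(633,370,63),(693,372,63),(690,500,50),(610,375,20),(609,500,0),(640,534,2)]).items():
    print(n); [print("  ",p,f(*p).round(1)) for p in pts]
t=lambda x,y:f(x,y,10,5,(200,150))
for n,pts in dict(blue=[(126,83),(122,258),(122,337),(121,415)],yel=[(218,168),(217,330),(180,248),(257,248)],red=[(315,102),(315,235),(314,312),(314,388)],brn=[(430,130),(430,247),(431,300),(431,354)]).items():
    print(n); [print("  ",p,t(*p).round(1)) for p in pts]
print("mug",px2w(i,171,231,95),"jar",px2w(i,435,149,112))
crop(s,(260,210,360,340),5,"side1.png") 
E
```

```text
blue
   (104, 236, 15) [633.9 -54.2]
   (107, 447, 15) [515.1 -52.3]
   (107.5, 530, 15) [469.4 -51.2]
   (108, 614, 15) [423.7 -50.2]
red
   (270, 290, 13) [ 602.9 -146. ]
   (266, 442, 13) [ 517.5 -140.3]
   (265.5, 527, 13) [ 470.5 -138.1]
   (264, 612, 13) [ 424.  -135.4]
awl
   (484, 405, 4) [ 538.6 -264.7]
   (455, 488, 15) [ 490.7 -242.9]
   (437, 545, 15) [ 459.4 -231.3]
   (420, 600, 15) [ 429.5 -220.4]
tape
   (633, 370, 63) [ 546.7 -328.7]
   (693, 372, 63) [ 545.4 -360.9]
   (690, 500, 50) [ 478.2 -359.3]
   (610, 375, 20) [ 552.1 -331. ]
   (609, 500, 0) [ 485.3 -332.7]
   (640, 534, 2) [ 465.9 -348.1]
blue
   (126, 83) [664.5 402.3]
   (122, 258) [546.1 401.6]
   (122, 337) [493.8 400.2]
   (121, 415) [442.8 399.4]
yel
   (218, 168) [606.1 340.2]
   (217, 330) [497.8 338.6]
   (180, 248) [552.5 363.9]
   (257, 248) [552.1 313.5]
red
   (315, 102) [650.7 276.7]
   (315, 235) [560.5 275.6]
   (314, 312) [509.2 275.7]
   (314, 388) [459.2 275. ]
brn
   (430, 130) [631.  200.2]
   (430, 247) [551.8 200. ]
   (431, 300) [516.4 199.2]
   (431, 354) [480.7 199.1]
mug [440.79721088 539.30718425] jar [ 688.55330379 -273.65398271]
```

View pics/side1.png

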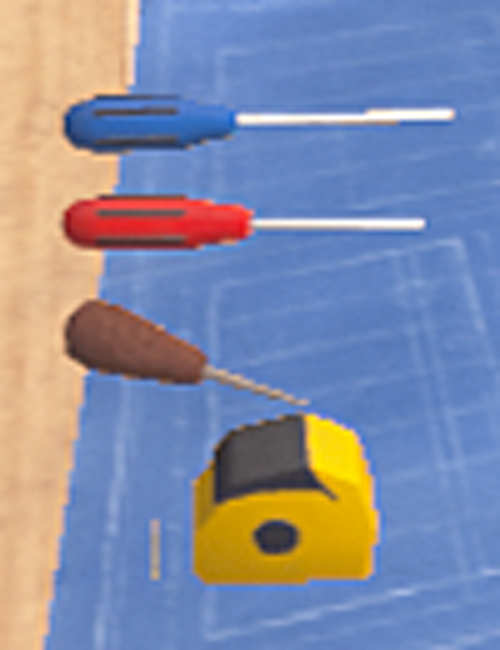

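Side crop: the blue screwdriver's handle spans x 65–235, the red's 65–250 and the awl's 65–205, with the awl's spike ending at about (310,403). The tape's near-face foot runs from (203,583) to (370,580), and its hook is at (155,550). Next I cross-check the awl and the tape in this view and write a helper that plans the moves.

```bash
cat >> h.py <<'E'
from scipy.spatial.transform import Rotation as R
def delta(p,yaw=None):
    s=ctrl.read_state(); r=R.from_euler("xyz",s["tool_rot"]); d=r.inv().apply(np.array(p,float)-s["eef_pos"])/1000
    out=[np.round(s["eef_pos"],1).tolist(),"yaw",round(float(np.degrees(s["tool_rot"][2])),2),"tool shift m",np.round(d,4).tolist(),"dist",round(float(np.linalg.norm(d)),3)]
    if yaw is not None: out+=["turn",np.degrees((r.inv()*R.from_euler("xyz",[np.pi,0,np.radians(yaw)])).as_rotvec()).round(2).tolist()]
    print(*out,"F",np.round(s["force"],1).tolist(),"w",round(s["width"],1),"g",round(s["gripper_force"],1),"t",round(s["clock"],1))
E
python3 - <<'E'
from h import *
s=ctrl.get_image("side"); f=lambda x,y,z: px2w(s,(x+.5)/5-.5+260,(y+.5)/5-.5+210,z).round(1)
print("awl end",f(66,335,15),"tip",f(310,403,4),"mid",f(133,342,15)); print("tape",f(203,583,0),f(370,580,0),f(155,550,2))
print("blue",f(65,123,15),f(150,123,15),f(455,115,15),"red",f(65,222,13),f(150,222,13),f(424,225,13))
delta((450,400,200))
E
python3 -m handwheel '[[[0,0,0],[-0.033,-0.014,0.003],0],[[0,0,0],[-0.033,-0.014,0.003],0]]'
```

```text
awl end [ 424.9 -217.9] tip [ 533.1 -258.4] mid [ 455.3 -224.9]
tape [ 481.4 -354.1] [ 548.  -357.5] [ 462.7 -337.3]
blue [420.5 -44.5] [466.  -47.5] [631.4 -50.6] red [ 422.4 -129.9] [ 464.5 -132.8] [ 600.6 -144.5]
[204.9, 616.6, 231.0] yaw 161.62 tool shift m [-0.3009, -0.1282, 0.0311] dist 0.329 F [-0.7, -0.9, 0.2] w 85.4 g 0.0 t 0.3
clock: 0.47
eef_pos: [256.6, 570.7, 225.0]
tool_rot: [3.141, -0.002, 2.827]
force: [1.2, -0.4, -1.2]
width: 85.6
gripper_force: 0.0
```

```bash
python3 -m handwheel '[[[0,0,0],[-0.033,-0.014,0.003],0],[[0,0,0],[-0.033,-0.014,0.003],0],[[0,0,0],[-0.033,-0.014,0.003],0],[[0,0,0],[-0.033,-0.014,0.003],0],[[0,0,0],[-0.033,-0.014,0.003],0]]' | sed -n 2p
python3 -m handwheel '[[[0,0,0],[-0.033,-0.014,0.003],0],[[0,0,0],[-0.033,-0.014,0.003],0],[[0,0,0],[-0.012,-0.034,0.004],0],[[0,0,0],[-0.012,-0.034,0.004],0],[[0,0,0],[-0.012,-0.034,0.004],0]]' | sed -n 2p
python3 -m handwheel '[[[0,0,0],[-0.012,-0.034,0.004],0],[[0,0,0],[-0.012,-0.034,0.004],0],[[0,0,0],[-0.012,-0.034,0.004],0],[[0,0,0],[-0.012,-0.034,0.004],0],[[0,0,0],[-0.012,-0.034,0.004],0]]' | sed -n 2p
python3 -c "
from h import *
delta((456,-229,110),160.5);print(ctrl.read_state()['qpos'].round(2))"
```

```text
eef_pos: [394.3, 449.7, 210.3]
eef_pos: [449.3, 293.7, 192.0]
eef_pos: [452.3, 113.7, 172.4]
[452.3, 113.7, 172.4] yaw 161.64 tool shift m [-0.1114, -0.3241, 0.0623] dist 0.348 turn [0.02, 0.03, 1.14] F [0.3, -1.4, -0.7] w 85.7 g 0.0 t 1.7
[-0.32  0.46  0.01  2.08 -0.01  0.6   0.96]
```

```bash
python3 -m handwheel '[[[0,0,0],[-0.011,-0.032,0.006],0],[[0,0,0],[-0.011,-0.032,0.006],0],[[0,0,0],[-0.011,-0.032,0.006],0],[[0,0,0],[-0.011,-0.032,0.006],0],[[0,0,0],[-0.011,-0.032,0.006],0]]' | sed -n 2p
python3 -m handwheel '[[[0,0,0.3],[-0.011,-0.032,0.006],0],[[0,0,0.3],[-0.011,-0.032,0.006],0],[[0,0,0.3],[-0.011,-0.032,0.006],0],[[0,0,0.2],[-0.011,-0.032,0.006],0],[[0,0,0],[0,0,0],0]]' | sed -n 2p
python3 -m handwheel '[[[0,0,0],[0,0,0],0],[[0,0,0],[0,0,0],0]]' | sed -n 2p
python3 -c "
from h import *
i=ctrl.get_image('top');p=ctrl.read_state()['eef_pos'];print(w2px(i,p));crop(i,(375,160,475,250),6,'a1.png')
j=ctrl.get_image('side');print(w2px(j,p));crop(j,(240,180,360,330),4,'a2.png')
delta((456,-229,8),160.5)"; cd pics; python3 -c "
import cv2,numpy as np
a=cv2.imread('a1.png');b=cv2.imread('a2.png');h=max(a.shape[0],b.shape[0])
f=lambda m:cv2.copyMakeBorder(m,0,h-m.shape[0],0,0,0)
c=np.hstack([f(a),f(b)]);print(c.shape);cv2.imwrite('ab1.png',cv2.resize(c,None,fx=.73,fy=.73))"
```

```text
eef_pos: [454.2, -55.5, 142.2]
eef_pos: [453.4, -197.6, 117.6]
eef_pos: [454.4, -188.8, 118.2]
(np.float64(412.12556694536033), np.float64(223.16713058750847))
(np.float64(284.4627318812107), np.float64(230.8762580868217))
[454.8, -187.6, 118.5] yaw 160.66 tool shift m [-0.0149, -0.0387, 0.1104] dist 0.118 turn [0.05, -0.01, 0.16] F [0.3, -0.8, 0.4] w 85.4 g 0.0 t 2.8
(600, 1080, 3)
```

View pics/ab1.png

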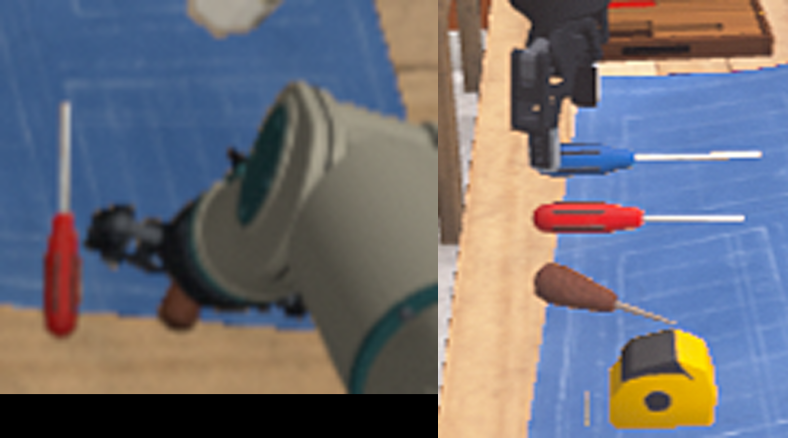

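```bash
python3 -m handwheel '[[[0,0,0.1],[-0.008,-0.020,0.02],0],[[0,0,0.1],[-0.007,-0.019,0.02],0],[[0,0,0],[0,0,0.02],0],[[0,0,0],[0,0,0.02],0],[[0,0,0],[0,0,0.01],0]]' | sed -n 2p
python3 -m handwheel '[[[0,0,0],[0,0,0],0],[[0,0,0],[0,0,0],0],[[0,0,0],[0,0,0],0]]' | sed -n 2p
python3 -c "
from h import *
delta((456,-229,8),160.5)"
```

```text
eef_pos: [455.1, -229.3, 26.7]
eef_pos: [456.4, -230.6, 29.2]
[456.4, -230.6, 29.2] yaw 160.39 tool shift m [0.001, 0.0013, 0.0212] dist 0.021 turn [0.01, 0.08, -0.11] F [0.9, 0.4, 0.2] w 85.3 g 0.0 t 3.5
```

```bash
python3 -m handwheel '[[[0,0,0],[0.001,0.001,0.01],0],[[0,0,0],[0,0,0.01],0],[[0,0,0],[0,0,0],0],[[0,0,0],[0,0,0],1],[[0,0,0],[0,0,0],1]]' | sed -n '2p;4,6p'
python3 -m handwheel '[[[0,0,0],[0,0,0],1],[[0,0,0],[0,0,0],1],[[0,0,0],[0,0,0],1],[[0,0,0],[0,0,0],1],[[0,0,0],[0,0,0],1]]' | sed -n '2p;4,6p'
python3 -m handwheel '[[[0,0,0],[0,0,0],1],[[0,0,0],[0,0,0],1],[[0,0,0],[0,0,0],1]]' | sed -n '2p;4,6p'
```

```text
eef_pos: [454.8, -229.8, 8.2]
force: [0.4, 0.2, -0.7]
width: 64.2
gripper_force: 0.0
eef_pos: [455.1, -229.8, 8.7]
force: [0.5, -0.0, 5.4]
width: 21.8
gripper_force: 58.7
eef_pos: [455.1, -229.8, 8.7]
force: [-1.2, 0.4, 5.5]
width: 22.0
gripper_force: 58.8
```

```bash
python3 -m handwheel '[[[0,0,0],[0,0,-0.01],1],[[0,0,0],[0,0,-0.025],1],[[0,0,-6],[0,0,-0.03],1],[[0,0,-7],[0,0,-0.03],1],[[0,0,-7],[0,0,-0.02],1]]' | sed -n '2p;4,6p'
python3 -m handwheel '[[[0,0,0],[-0.005,0.02,0],1],[[0,0,0],[-0.005,0.035,0],1],[[0,0,0],[-0.005,0.035,0],1],[[0,0,0],[-0.005,0.035,0],1],[[0,0,0],[-0.005,0.035,0],1]]' | sed -n '2p;4,6p'
python3 -m handwheel '[[[0,0,0],[-0.005,0.035,0],1],[[0,0,0],[-0.005,0.035,0],1],[[0,0,0],[-0.005,0.035,0],1],[[0,0,0],[-0.005,0.035,0],1],[[0,0,0],[-0.005,0.035,0],1]]' | sed -n '2p;4,6p'
python3 -m handwheel '[[[0,0,0],[-0.005,0.035,0],1],[[0,0,0],[-0.005,0.035,0],1],[[0,0,0],[-0.003,0.02,0],1],[[0,0,0],[0,0,0],1],[[0,0,0],[0,0,0],1]]' | sed -n '2p;4,6p'
python3 -m handwheel '[[[0,0,0],[0,0,0],1],[[0,0,0],[0,0,0],1]]' | sed -n '2p;4,6p'
python3 -c "
from h import *
delta((517.5,199,24),180.4)
i=ctrl.get_image('top');crop(i,(200,140,340,245),5,'b1.png')
j=ctrl.get_image('side');crop(j,(230,100,370,240),5,'b2.png')"; cd pics; python3 -c "
import cv2,numpy as np
a=cv2.imread('b1.png');b=cv2.imread('b2.png');h=max(a.shape[0],b.shape[0])
f=lambda m:cv2.copyMakeBorder(m,0,h-m.shape[0],0,0,0)
c=np.hstack([f(a),f(b)]);cv2.imwrite('b.png',cv2.resize(c,(800,int(800*c.shape[0]/c.shape[1]))))"
```

```text
eef_pos: [455.5, -230.3, 126.1]
force: [0.3, -1.5, -1.1]
width: 21.8
gripper_force: 58.4
eef_pos: [478.9, -68.4, 123.8]
force: [0.6, -0.3, -0.8]
width: 21.7
gripper_force: 58.6
eef_pos: [502.9, 107.1, 123.7]
force: [0.4, -0.2, -1.2]
width: 21.7
gripper_force: 58.6
eef_pos: [515.1, 196.9, 123.5]
force: [-0.7, -1.0, -0.3]
width: 21.8
gripper_force: 58.6
eef_pos: [515.4, 193.5, 123.4]
force: [0.6, -0.6, -1.2]
width: 21.6
gripper_force: 58.6
[515.4, 193.5, 123.4] yaw -179.81 tool shift m [-0.0021, 0.0056, 0.0993] dist 0.1 turn [-0.08, -0.03, -0.21] F [0.6, -0.6, -1.2] w 21.6 g 58.6 t 6.4
```

View pics/b.png

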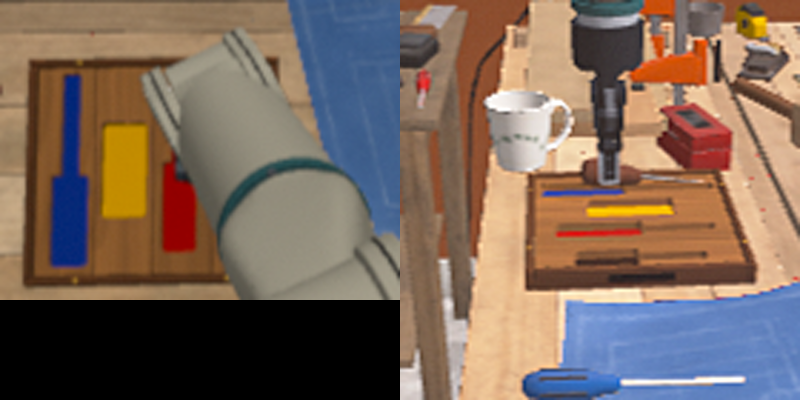

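Side view: the awl is held level, with its handle end at display (583,172) and tip at (715,182). The brown pocket runs from (576,258) to about (706,255). The mug is clear.

```bash
python3 - <<'E'
from h import *
j=ctrl.get_image('side'); f=lambda x,y,z: px2w(j,230+(x-400)/2.857,100+y/2.857,z).round(1)
print("awl end",f(583,172,130),"tip",f(715,182,119)); print("pocket",f(576,259,10),f(706,256,10),f(637,262,10))
print("tcp px",w2px(j,ctrl.read_state()['eef_pos']), "disp finger tip at",230+(609-400)/2.857,100+184/2.857)
for n,r in dict(blue=(280,150,325,180),yellow=(290,165,335,180),red=(280,170,325,190)).items(): print(n,comp(j,n,r,10))
crop(j,(280,150,360,205),10,'b3.png')
E
```

```text
awl end [486.7 191.6] tip [630.8 182. ]
pocket [477.2 218.6] [629.5 217.3] [547.5 206.8]
tcp px (np.float64(303.3374869924545), np.float64(161.67136474728858)) disp finger tip at 303.15365768288416 164.40322016100805
blue {'n': 16, 'mean': [469.79998779296875, 415.70001220703125], 'rect': [469.8, 415.7], 'size': [0.0, 56.7], 'ra': 86.9, 'ang': -3.1, 'uv': (np.float64(288.5), np.float64(167.0))}
yellow {'n': 78, 'mean': [548.5999755859375, 353.0], 'rect': [547.7, 353.3], 'size': [104.8, 22.3], 'ra': 2.9, 'ang': -176.7, 'uv': (np.float64(310.3), np.float64(173.4))}
red {'n': 58, 'mean': [504.6000061035156, 289.70001220703125], 'rect': [505.1, 289.0], 'size': [98.9, 15.7], 'ra': 3.3, 'ang': -177.3, 'uv': (np.float64(299.0), np.float64(181.2))}
```

View pics/b3.png

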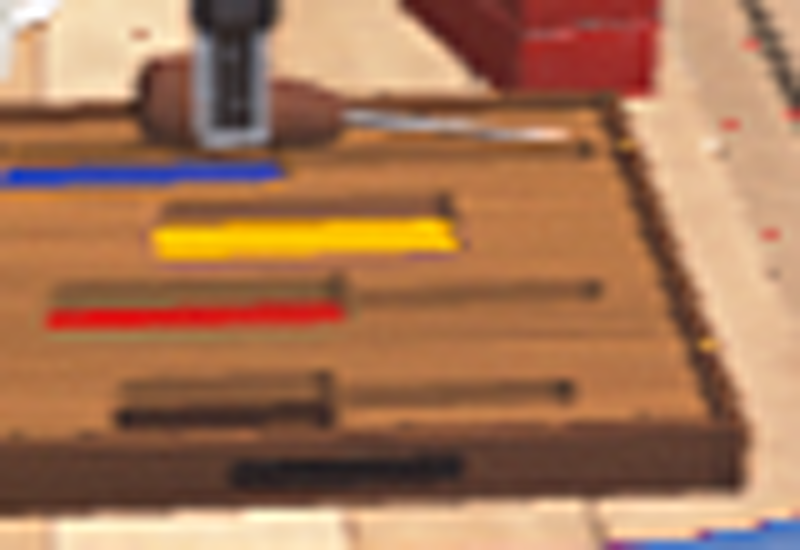

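Side crop: the awl is above the tray with its handle end at (140,105) and tip at (570,135), and the brown pocket runs from (115,415) to (575,390). The awl's lengthwise position suits the pocket. Its yaw reads about -2°, so I turn it slightly and lower it.

```bash
python3 -m handwheel '[[[0,0,-0.8],[-0.001,0.004,0.01],1],[[0,0,-0.8],[0,0.0035,0.02],1],[[0,0,0],[0,0,0.025],1],[[0,0,0],[0,0,0.02],1],[[0,0,0],[0,0,0.01],1]]' | sed -n '2p;4,6p'
python3 -m handwheel '[[[0,0,0],[0,0,0],1],[[0,0,0],[0,0,0],1],[[0,0,0],[0,0,0],1]]' | sed -n '2p;4,6p'
python3 -c "
from h import *
delta((516.5,201,23),181.8)
j=ctrl.get_image('side');crop(j,(280,150,360,205),10,'b4.png')"
```

```text
eef_pos: [514.9, 202.5, 35.5]
force: [-0.2, 0.7, -1.5]
width: 22.0
gripper_force: 58.6
eef_pos: [517.2, 203.3, 39.0]
force: [-0.2, 0.0, -0.8]
width: 21.8
gripper_force: 58.6
[517.2, 203.3, 39.0] yaw -178.09 tool shift m [0.0008, -0.0023, 0.016] dist 0.016 turn [0.04, 0.08, 0.11] F [-0.2, 0.0, -0.8] w 21.8 g 58.6 t 7.2
```

View pics/b4.png

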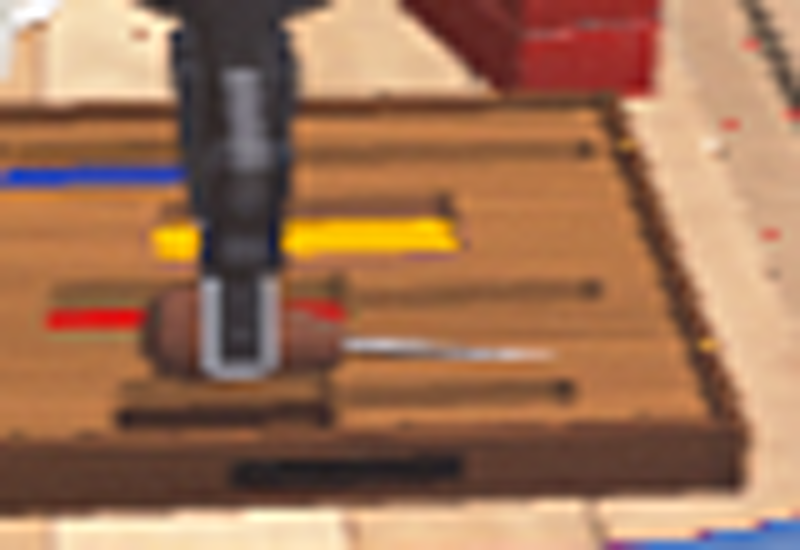

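Side crop: the awl now hangs just over its pocket, with its handle end at (145,340) and tip at (555,353). The slot's far rim is at about y 382 and the handle pocket's far rim at about 378. I check the lateral offset in numbers.

```bash
python3 - <<'E'
from h import *
j=ctrl.get_image('side'); f=lambda x,y,z: px2w(j,280+(x+.5)/10-.5,150+(y+.5)/10-.5,z).round(1)
a=j["pixels"].astype(int)
for u in (295,300,308,318,325,332): print(u,[int(x) for x in a[184:196,u].sum(1)])
print("rim handle far",f(150,377,22),f(310,375,22),"rim slot far",f(400,382,22),f(550,380,22))
p=ctrl.read_state()['eef_pos']; u0=p[2]-8.7
print("awl now: end",f(145,335,u0+15),"mid",f(190,335,u0+15),"tip",f(555,354,u0+2), f(555,354,u0+6),"neck",f(345,344,u0+12),f(345,344,u0+9))
for z in(15,): print("tape/other pocket rims: red far",f(60,288,22),f(330,283,22),"yellow far",f(170,206,22),f(440,203,22))
E
```

```text
295 [168, 159, 235, 333, 272, 277, 244, 150, 171, 271, 252, 192]
300 [412, 410, 383, 191, 238, 291, 214, 147, 181, 291, 240, 201]
308 [239, 205, 171, 213, 295, 289, 186, 157, 222, 257, 216, 195]
318 [525, 264, 379, 369, 320, 264, 291, 408, 352, 245, 193, 176]
325 [415, 344, 380, 363, 291, 264, 302, 408, 310, 259, 204, 154]
332 [399, 525, 356, 358, 268, 281, 342, 402, 276, 250, 206, 209]
rim handle far [487.2 219.4] [540.2 217.7] rim slot far [569.6 210.8] [619.5 209.3]
awl now: end [485.5 202.4] mid [500.  201.6] tip [620.5 206.9] [619.4 198.9] neck [550.2 198.1] [550.7 204.2]
tape/other pocket rims: red far [458.  290.2] [552.  288.8] yellow far [498.5 357.8] [597. 355.]
```

Both cameras now put the pocket at y≈199–200 and the awl at about 202–203. I shift it -3 mm in y, lower and release.

```bash
python3 -m handwheel '[[[0,0,0],[-0.001,-0.003,0.004],1],[[0,0,0],[0,0,0.006],1],[[0,0,0],[0,0,0.005],1],[[0,0,0],[0,0,0],1],[[0,0,0],[0,0,0],1]]' | sed -n '2p;4,6p'
python3 -m handwheel '[[[0,0,0],[0,0,0],0.6],[[0,0,0],[0,0,0],0.5],[[0,0,0],[0,0,0],0.5],[[0,0,0],[0,0,0],0.5],[[0,0,0],[0,0,0],0.5]]' | sed -n '2p;4,6p'
python3 -m handwheel '[[[0,0,0],[0,0,-0.01],0.5],[[0,0,0],[0,0,-0.02],0.5],[[0,0,0],[0,0,-0.03],0.5],[[0,0,0],[0,0,-0.03],0.5],[[0,0,0],[0,0,-0.03],0.5]]' | sed -n '2p;4,6p'
python3 -c "
from h import *
j=ctrl.get_image('side');crop(j,(280,150,360,205),10,'b5.png')
delta((469,-136.5,30),176.6)"
```

```text
eef_pos: [517.3, 200.0, 22.9]
force: [-0.4, -0.0, -0.6]
width: 21.7
gripper_force: 58.6
eef_pos: [517.6, 202.5, 23.4]
force: [-0.6, 4.7, -2.3]
width: 42.5
gripper_force: 2.7
eef_pos: [517.3, 198.8, 145.0]
force: [0.4, 0.2, -0.5]
width: 42.4
gripper_force: 0.0
[520.8, 200.3, 150.7] yaw -178.15 tool shift m [0.0637, -0.3352, 0.1194] dist 0.361 turn [0.15, 0.49, 5.25] F [0.8, 0.5, 3.8] w 42.5 g 0.0 t 8.6
```

View pics/b5.png

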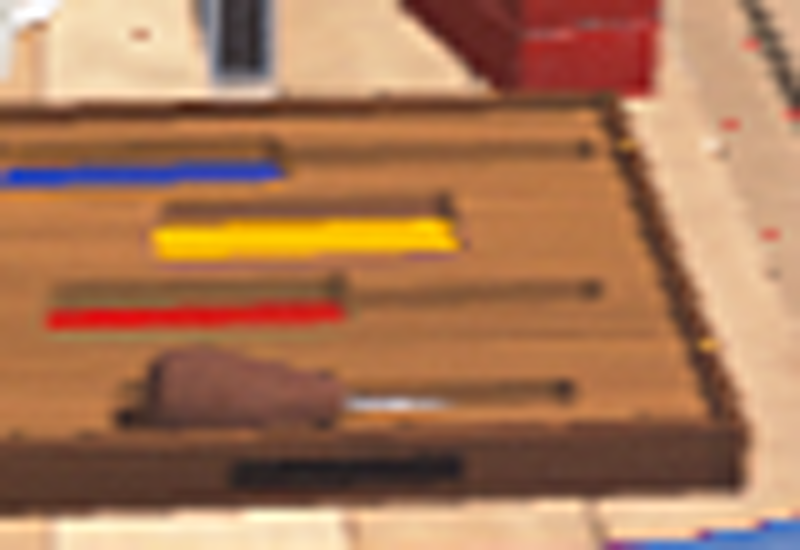

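The awl lies in its pocket, with its handle at (150–340, 350–425) and its spike in the slot. Next is the red screwdriver.

```bash
python3 -m handwheel '[[[0,0,0],[0.005,-0.02,0],0.3],[[0,0,0],[0.005,-0.035,0],0],[[0,0,0],[0.007,-0.035,0],0],[[0,0,1],[0.007,-0.035,0],0],[[0,0,1],[0.007,-0.035,0.005],0]]' | sed -n '2p'
python3 -m handwheel '[[[0,0,1],[0.006,-0.035,0.01],0],[[0,0,1],[0.006,-0.035,0.01],0],[[0,0,1],[0.006,-0.035,0.01],0],[[0,0,1],[0.006,-0.035,0.015],0],[[0,0,0],[0.006,-0.02,0.02],0]]' | sed -n '2p'
python3 -m handwheel '[[[0,0,0],[0,-0.01,0.01],0],[[0,0,0],[0,0,0],0],[[0,0,0],[0,0,0],0],[[0,0,0],[0,0,0],0]]' | sed -n '2p'
python3 -c "
from h import *
delta((469,-136.5,9),176)"
```

```text
eef_pos: [491.4, 37.0, 139.4]
eef_pos: [455.7, -125.0, 74.1]
eef_pos: [456.6, -127.7, 64.0]
[456.6, -127.7, 64.0] yaw 176.06 tool shift m [-0.0128, -0.0079, 0.055] dist 0.057 turn [0.05, 0.09, 0.06] F [0.6, -0.1, -0.1] w 85.4 g 0.0 t 9.8
```

```bash
python3 -m handwheel '[[[0,0,0],[-0.007,-0.004,0.01],0],[[0,0,0],[-0.006,-0.004,0.015],0],[[0,0,0],[0,0,0.015],0],[[0,0,0],[0,0,0.01],0],[[0,0,0],[0,0,0.005],0]]' | sed -n '2p'
python3 -m handwheel '[[[0,0,0],[0,0,0],0],[[0,0,0],[0,0,0],0],[[0,0,0],[0,0,0],0],[[0,0,0],[0,0,0],1],[[0,0,0],[0,0,0],1]]' | sed -n '2p;4,6p'
python3 -m handwheel '[[[0,0,0],[0,0,0],1],[[0,0,0],[0,0,0],1],[[0,0,0],[0,0,0],1],[[0,0,0],[0,0,0],1],[[0,0,0],[0,0,0],1]]' | sed -n '2p;4,6p'
python3 -m handwheel '[[[0,0,0],[0,0,0],1],[[0,0,0],[0,0,0],1],[[0,0,0],[0,0,0],1]]' | sed -n '2p;4,6p'
```

```text
eef_pos: [468.2, -136.6, 7.9]
eef_pos: [468.1, -138.5, 8.9]
force: [0.0, 0.7, 0.4]
width: 63.7
gripper_force: 0.0
eef_pos: [467.8, -138.4, 8.7]
force: [-1.0, 0.6, 5.9]
width: 20.6
gripper_force: 59.2
eef_pos: [467.9, -138.4, 8.7]
force: [-1.2, 0.7, 4.4]
width: 20.2
gripper_force: 59.2
```

```bash
python3 -m handwheel '[[[0,0,0],[0,0,-0.01],1],[[0,0,-1],[0,0,-0.02],1],[[0,0,-1],[0,0,-0.03],1],[[0,0,-1],[0,0,-0.03],1],[[0,0,-1.4],[0,0,-0.02],1]]' | sed -n '2p;4,6p'
python3 -m handwheel '[[[0,0,0],[-0.003,0.02,0],1],[[0,0,0],[-0.004,0.035,0],1],[[0,0,0],[-0.004,0.035,0],1],[[0,0,0],[-0.004,0.035,0],1],[[0,0,0],[-0.004,0.035,0],1]]' | sed -n '2p;6p'
python3 -m handwheel '[[[0,0,0],[-0.004,0.035,0],1],[[0,0,0],[-0.004,0.035,0],1],[[0,0,0],[-0.004,0.035,0],1],[[0,0,0],[-0.004,0.035,0],1],[[0,0,0],[-0.003,0.035,0],1]]' | sed -n '2p;6p'
python3 -m handwheel '[[[0,0,0],[-0.002,0.035,0],1],[[0,0,0],[-0.001,0.027,0.01],1],[[0,0,0],[0,0.015,0.02],1],[[0,0,0],[0,0,0.02],1],[[0,0,0],[0,0,0.01],1]]' | sed -n '2p;4,6p'
python3 -m handwheel '[[[0,0,0],[0,0,0],1],[[0,0,0],[0,0,0],1],[[0,0,0],[0,0,0],1]]' | sed -n '2p;4,6p'
python3 -c "
from h import *
delta((509,273.5,39),180.4)
j=ctrl.get_image('side');crop(j,(280,150,360,205),10,'c1.png')"
```

```text
eef_pos: [468.2, -138.6, 120.9]
force: [0.7, -0.0, -1.2]
width: 20.6
gripper_force: 58.6
eef_pos: [485.7, 23.0, 118.9]
gripper_force: 58.8
eef_pos: [503.8, 198.4, 118.8]
gripper_force: 58.7
eef_pos: [504.7, 274.8, 56.7]
force: [-0.3, -0.8, -1.0]
width: 20.9
gripper_force: 58.8
eef_pos: [507.3, 273.0, 59.3]
force: [-0.1, -0.6, -1.2]
width: 21.1
gripper_force: 58.7
[507.3, 273.0, 59.3] yaw -179.77 tool shift m [-0.0017, 0.0005, 0.0203] dist 0.02 turn [0.01, 0.06, -0.17] F [-0.1, -0.6, -1.2] w 21.1 g 58.7 t 13.2
```

View pics/c1.png

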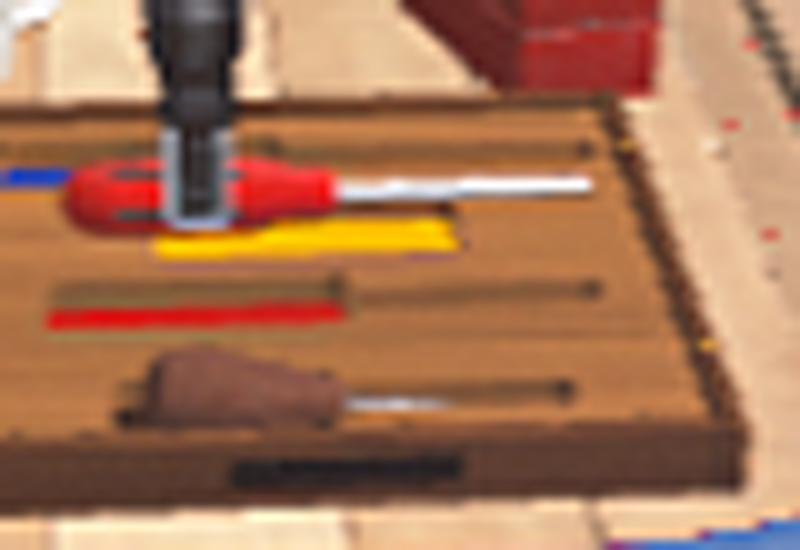

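Side crop: the red screwdriver is held level, with its handle end at (66,195) and tip at (592,184), parallel to its pocket below.

```bash
python3 - <<'E'
from h import *
j=ctrl.get_image('side'); f=lambda x,y,z: px2w(j,280+(x+.5)/10-.5,150+(y+.5)/10-.5,z).round(1)
a=j["pixels"].astype(int)
for u in (290,300,310,320,330,336): print(u,[int(x) for x in a[174:186,u].sum(1)])
z=ctrl.read_state()['eef_pos'][2]-8.7+12.5
print("tool end",f(66,196,z),"tip",f(592,184,z),"mid shank",f(460,188,z),"handle",f(150,195,z))
print("rim far handle",f(100,282,22),f(300,278,22),"slot far",f(400,286,22),f(580,281,22),"floor ends",f(47,320,10),f(345,313,10),"slot end",f(601,288,16))
E
```

```text
290 [410, 396, 379, 353, 286, 274, 291, 256, 280, 356, 347, 366]
300 [459, 417, 368, 358, 268, 287, 278, 255, 295, 357, 310, 294]
310 [445, 407, 354, 344, 277, 278, 266, 254, 312, 349, 345, 366]
320 [442, 372, 364, 374, 361, 281, 304, 358, 351, 341, 355, 370]
330 [379, 372, 379, 379, 313, 280, 324, 347, 359, 337, 382, 375]
336 [380, 374, 383, 374, 297, 286, 348, 346, 357, 332, 385, 376]
tool end [461.1 275.3] tip [640.8 275.5] mid shank [595.2 274.6] handle [489.5 274.6]
rim far handle [472.  294.3] [541.8 293.5] slot far [576.2 285. ] [639.5 285.5] floor ends [453.2 289.8] [557.4 289.4] slot end [648.1 292. ]
```

```bash
python3 -m handwheel '[[[0,0,-0.2],[-0.001,0,0.01],1],[[0,0,0],[0,0,0.01],1],[[0,0,0],[0,0,0.009],1],[[0,0,0],[0,0,0.006],1],[[0,0,0],[0,0,0],1]]' | sed -n '2p;4,6p'
python3 -m handwheel '[[[0,0,0],[0,0,0],1],[[0,0,0],[0,0,0],1],[[0,0,0],[0,0,0],1]]' | sed -n '2p;4,6p'
python3 -m handwheel '[[[0,0,0],[0,0,0],0.6],[[0,0,0],[0,0,0],0.55],[[0,0,0],[0,0,0],0.55],[[0,0,0],[0,0,0],0.55],[[0,0,0],[0,0,0],0.55]]' | sed -n '2p;4,6p'
python3 -m handwheel '[[[0,0,0],[0,0,-0.01],0.55],[[0,0,0],[0,0,-0.02],0.55],[[0,0,0],[0,0,-0.03],0.55],[[0,0,0],[0,0,-0.03],0.55],[[0,0,0],[0,0,-0.03],0.55]]' | sed -n '2p;4,6p'
python3 -c "
from h import *
j=ctrl.get_image('side');crop(j,(280,150,360,205),10,'c2.png')
delta((469.5,-50,30),178.7)"
```

```text
eef_pos: [506.9, 273.4, 22.5]
force: [-1.2, -0.0, -0.1]
width: 20.5
gripper_force: 58.7
eef_pos: [507.3, 273.7, 22.8]
force: [0.8, -0.1, -0.4]
width: 20.8
gripper_force: 58.7
eef_pos: [507.6, 273.9, 23.4]
force: [-0.0, 0.1, -0.2]
width: 38.4
gripper_force: 0.0
eef_pos: [507.2, 273.7, 145.2]
force: [-0.2, 0.4, -0.5]
width: 38.6
gripper_force: 0.0
[510.6, 275.6, 151.1] yaw -179.5 tool shift m [0.045, -0.3258, 0.1191] dist 0.35 turn [0.29, 0.49, 1.81] F [1.4, 1.2, 3.5] w 38.6 g 0.0 t 14.8
```

View pics/c2.png

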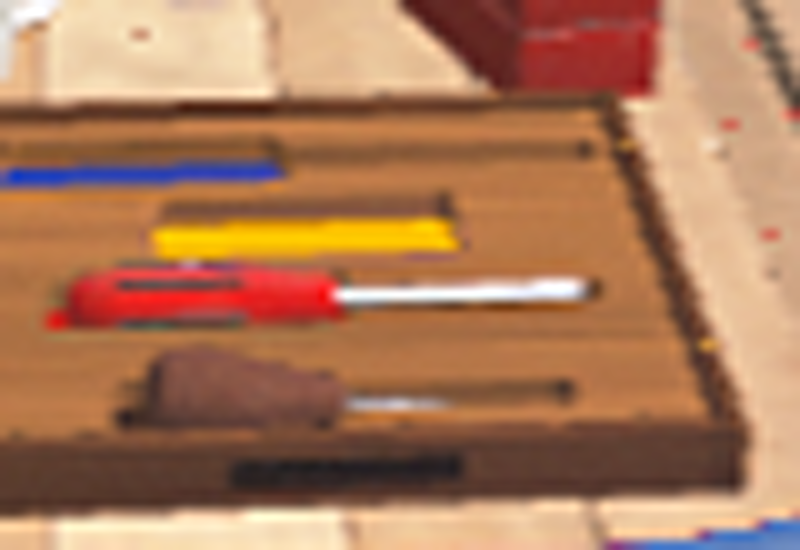

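The red screwdriver is seated: its handle is in the wide part at (66–340, 265–325) and its shank in the slot ends at (585,290). Next is the blue one.

```bash
python3 -m handwheel '[[[0,0,0],[0.002,-0.02,0],0.3],[[0,0,0],[0.004,-0.035,0],0],[[0,0,0],[0.004,-0.035,0],0],[[0,0,0.5],[0.004,-0.035,0],0],[[0,0,0.5],[0.004,-0.035,0.01],0]]' | sed -n '2p'
python3 -m handwheel '[[[0,0,0.5],[0.004,-0.035,0.01],0],[[0,0,0],[0.004,-0.035,0.015],0],[[0,0,0],[0.004,-0.035,0.015],0],[[0,0,0],[0.004,-0.035,0.015],0],[[0,0,0],[0.004,-0.02,0.015],0]]' | sed -n '2p'
python3 -m handwheel '[[[0,0,0],[0,-0.004,0.01],0],[[0,0,0],[0,0,0],0],[[0,0,0],[0,0,0],0],[[0,0,0],[0,0,0],0]]' | sed -n '2p'
python3 -c "
from h import *
delta((469.5,-50,9),178.7)"
```

```text
eef_pos: [491.7, 112.7, 135.2]
eef_pos: [467.8, -50.4, 63.4]
eef_pos: [469.1, -48.1, 54.0]
[469.1, -48.1, 54.0] yaw 179.16 tool shift m [-0.0003, -0.0019, 0.045] dist 0.045 turn [0.06, 0.1, 0.46] F [-0.0, 0.1, -0.4] w 85.5 g 0.0 t 16.0
```

```bash
python3 -m handwheel '[[[0,0,0.4],[0,-0.002,0.01],0],[[0,0,0],[0,0,0.015],0],[[0,0,0],[0,0,0.01],0],[[0,0,0],[0,0,0.01],0],[[0,0,0],[0,0,0],0]]' | sed -n '2p'
python3 -m handwheel '[[[0,0,0],[0,0,0],0],[[0,0,0],[0,0,0],0],[[0,0,0],[0,0,0],1],[[0,0,0],[0,0,0],1],[[0,0,0],[0,0,0],1]]' | sed -n '2p;4,6p'
python3 -m handwheel '[[[0,0,0],[0,0,0],1],[[0,0,0],[0,0,0],1],[[0,0,0],[0,0,0],1],[[0,0,0],[0,0,0],1],[[0,0,0],[0,0,0],1]]' | sed -n '2p;4,6p'
python3 -m handwheel '[[[0,0,0],[0,0,0],1],[[0,0,0],[0,0,0],1],[[0,0,0],[0,0,0],1]]' | sed -n '2p;4,6p'
```

```text
eef_pos: [466.7, -51.1, 11.4]
eef_pos: [467.1, -52.0, 12.8]
force: [0.2, -0.3, 0.6]
width: 51.3
gripper_force: 0.0
eef_pos: [467.0, -51.9, 12.9]
force: [-0.3, 1.6, 5.1]
width: 23.6
gripper_force: 59.3
eef_pos: [467.0, -51.9, 12.9]
force: [-0.2, 0.1, 5.1]
width: 24.1
gripper_force: 59.3
```

```bash
python3 -m handwheel '[[[0,0,0],[0,0,0],0.5],[[0,0,0],[0,0,0],0.5],[[0,0,0],[0,0,0],0.5],[[0,0,0],[0,0,0.004],0.5],[[0,0,0],[0,0,0],0.5]]' | sed -n '2p;4,6p'
python3 -m handwheel '[[[0,0,0],[0,0,0],0.5],[[0,0,0],[0,0,0],0.5],[[0,0,0],[0,0,0],1],[[0,0,0],[0,0,0],1],[[0,0,0],[0,0,0],1]]' | sed -n '2p;4,6p'
python3 -m handwheel '[[[0,0,0],[0,0,0],1],[[0,0,0],[0,0,0],1],[[0,0,0],[0,0,0],1],[[0,0,0],[0,0,0],1],[[0,0,0],[0,0,0],1]]' | sed -n '2p;4,6p'
```

```text
eef_pos: [466.5, -52.2, 8.0]
force: [-0.4, -0.3, -0.1]
width: 42.7
gripper_force: 0.0
eef_pos: [466.9, -52.1, 8.7]
force: [-0.7, 0.1, 4.7]
width: 24.5
gripper_force: 59.3
eef_pos: [466.9, -52.1, 8.7]
force: [-0.6, 1.1, 6.0]
width: 24.4
gripper_force: 59.5
```

```bash
python3 -m handwheel '[[[0,0,0],[0,0,-0.01],1],[[0,0,0],[0,0,-0.02],1],[[0,0,-1],[0,0,-0.03],1],[[0,0,-1],[0,0,-0.03],1],[[0,0,0],[0,0,-0.02],1]]' | sed -n '2p;4,6p'
python3 -m handwheel '[[[0,0,0],[-0.002,0.02,0],1],[[0,0,0],[-0.002,0.035,0],1],[[0,0,0],[-0.002,0.035,0],1],[[0,0,0],[-0.002,0.035,0],1],[[0,0,0],[-0.002,0.035,0],1]]' | sed -n '2p;6p'
python3 -m handwheel '[[[0,0,0],[-0.002,0.035,0],1],[[0,0,0],[-0.002,0.035,0],1],[[0,0,0],[-0.002,0.035,0],1],[[0,0,0],[-0.002,0.035,0],1],[[0,0,0],[-0.002,0.035,0],1]]' | sed -n '2p;6p'
python3 -m handwheel '[[[0,0,0],[-0.002,0.035,0],1],[[0,0,0],[-0.002,0.035,0],1],[[0,0,0],[-0.002,0.032,0.01],1],[[0,0,0],[0,0.015,0.02],1],[[0,0,0],[0,0,0.02],1]]' | sed -n '2p;4,6p'
python3 -m handwheel '[[[0,0,0],[0,0,0.01],1],[[0,0,0],[0,0,0],1],[[0,0,0],[0,0,0],1],[[0,0,0],[0,0,0],1]]' | sed -n '2p;4,6p'
python3 -c "
from h import *
delta((493,400,24),180.6)
j=ctrl.get_image('side');crop(j,(270,135,350,190),10,'d1.png')"
```

```text
eef_pos: [467.6, -52.0, 120.3]
force: [0.4, -0.0, -1.0]
width: 24.0
gripper_force: 58.9
eef_pos: [475.1, 109.3, 118.2]
gripper_force: 59.0
eef_pos: [482.9, 284.6, 117.8]
gripper_force: 59.0
eef_pos: [486.7, 406.9, 68.0]
force: [-0.3, 0.2, -0.5]
width: 23.9
gripper_force: 59.0
eef_pos: [488.9, 399.5, 59.0]
force: [-0.1, -0.5, -0.9]
width: 24.4
gripper_force: 59.0
[488.9, 399.5, 59.0] yaw -179.44 tool shift m [-0.0042, 0.0004, 0.035] dist 0.035 turn [-0.01, -0.18, -0.04] F [-0.1, -0.5, -0.9] w 24.4 g 59.0 t 20.8
```

View pics/d1.png

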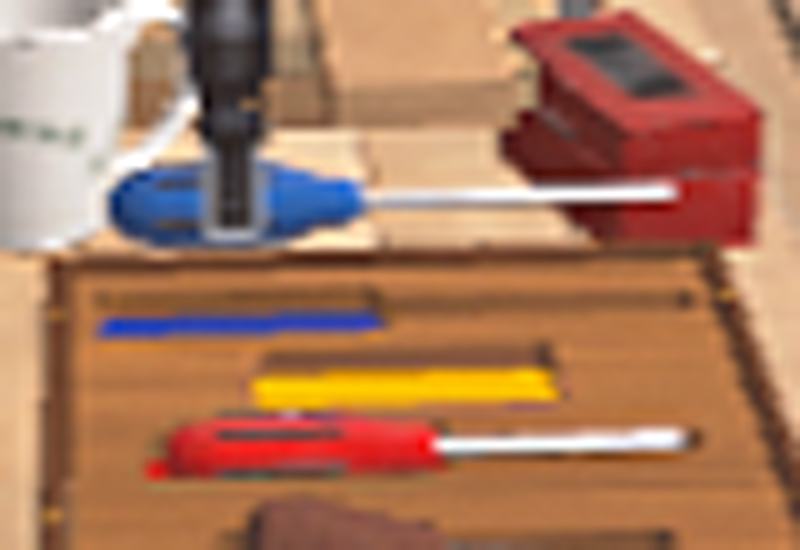

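Side crop: the blue screwdriver has its handle end at (108,205) and tip at (676,192). Its pocket's far rims are at about y 293 (handle) and 296 (slot), and the floor runs from (98,328) to (385,322). The mug is behind and clear of it.

```bash
python3 - <<'E'
from h import *
j=ctrl.get_image('side'); f=lambda x,y,z: px2w(j,270+(x+.5)/10-.5,135+(y+.5)/10-.5,z).round(1)
a=j["pixels"].astype(int)
for u in (283,290,300,312,320,330,336): print(u,[int(x) for x in a[161:171,u].sum(1)])
z=ctrl.read_state()['eef_pos'][2]-8.7+14.5
print("tool end",f(108,205,z),"tip",f(676,192,z),"mid shank",f(500,196,z),"handle",f(170,204,z))
print("rim far handle",f(150,290,22),f(350,287,22),"slot far",f(420,292,22),f(650,290,22),"floor ends",f(98,328,10),f(385,322,10),"slot end",f(690,300,16))
E
```

```text
283 [190, 290, 381, 299, 271, 300, 273, 316, 383, 397]
290 [192, 338, 365, 286, 263, 286, 287, 330, 366, 379]
300 [197, 397, 353, 259, 288, 277, 301, 362, 370, 272]
312 [240, 395, 383, 323, 268, 311, 380, 375, 351, 275]
320 [280, 382, 385, 312, 281, 339, 377, 373, 322, 279]
330 [330, 372, 385, 297, 295, 370, 374, 377, 375, 392]
336 [345, 366, 395, 302, 306, 371, 372, 379, 376, 390]
tool end [441.1 399.9] tip [651.7 402. ] mid shank [585.8 401.4] handle [463.8 399.7]
rim far handle [455.3 421.5] [530.9 420.3] slot far [557.1 414.1] [644.6 411.3] floor ends [435.3 414.3] [543.9 414. ] slot end [660.6 414.8]
```

```bash
python3 -m handwheel '[[[0,0,0],[-0.002,0,0.01],1],[[0,0,0],[0,0,0.01],1],[[0,0,0],[0,0,0.009],1],[[0,0,0],[0,0,0.006],1],[[0,0,0],[0,0,0],1]]' | sed -n '2p;4,6p'
python3 -m handwheel '[[[0,0,0],[0,0,0],1],[[0,0,0],[0,0,0],1],[[0,0,0],[0,0,0],1]]' | sed -n '2p;4,6p'
python3 -m handwheel '[[[0,0,0],[0,0,0],0.62],[[0,0,0],[0,0,0],0.57],[[0,0,0],[0,0,0],0.57],[[0,0,0],[0,0,0],0.57],[[0,0,0],[0,0,0],0.57]]' | sed -n '2p;4,6p'
python3 -m handwheel '[[[0,0,0],[0,0,-0.01],0.57],[[0,0,0],[0,0,-0.02],0.57],[[0,0,0],[0,0,-0.03],0.57],[[0,0,0],[0,0,-0.03],0.57],[[0,0,0],[0,0,-0.03],0.57]]' | sed -n '2p;4,6p'
python3 -c "
from h import *
j=ctrl.get_image('side');crop(j,(270,135,350,190),10,'d2.png')
delta((519,-344,80),178.7)"
```

```text
eef_pos: [489.3, 399.4, 22.2]
force: [-0.4, -0.4, -1.0]
width: 24.3
gripper_force: 59.0
eef_pos: [489.6, 400.1, 22.7]
force: [-0.5, 0.4, -1.7]
width: 24.3
gripper_force: 59.0
eef_pos: [489.9, 400.2, 23.3]
force: [-0.5, -0.7, 0.1]
width: 36.6
gripper_force: 0.0
eef_pos: [490.1, 400.1, 145.1]
force: [1.1, 1.0, 0.7]
width: 36.8
gripper_force: 0.0
[493.0, 403.0, 151.6] yaw -179.37 tool shift m [-0.0175, -0.7477, 0.0667] dist 0.751 turn [0.38, 0.21, 1.93] F [1.5, 1.9, 4.1] w 36.7 g 0.0 t 22.4
```

View pics/d2.png

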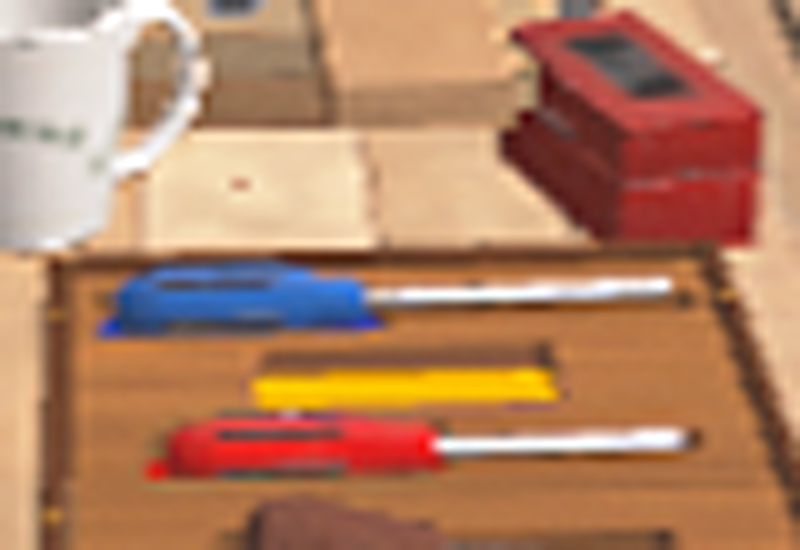

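The blue screwdriver is seated: its handle is at (115–370, 262–330) and its shank lies in the slot up to (670,287). Last is the tape measure.

```bash
python3 -m handwheel '[[[0,0,0],[-0.001,-0.02,0],0.3],[[0,0,0],[-0.001,-0.036,0],0],[[0,0,0],[-0.001,-0.036,0],0],[[0,0,0.5],[-0.001,-0.036,0],0],[[0,0,0.5],[-0.002,-0.036,0],0]]' | sed -n '2p'
python3 -m handwheel '[[[0,0,0.6],[-0.002,-0.036,0],0],[[0,0,0],[-0.002,-0.036,0],0],[[0,0,0],[-0.002,-0.036,0],0],[[0,0,0],[-0.002,-0.036,0],0],[[0,0,0],[-0.002,-0.036,0],0]]' | sed -n '2p'
python3 -m handwheel '[[[0,0,0],[-0.002,-0.036,0],0],[[0,0,0],[-0.002,-0.036,0],0],[[0,0,0],[-0.002,-0.036,0],0],[[0,0,0],[-0.001,-0.036,0],0],[[0,0,0],[-0.001,-0.036,0],0]]' | sed -n '2p'
python3 -m handwheel '[[[0,0,0],[-0.001,-0.036,0],0],[[0,0,0],[-0.001,-0.036,0],0],[[0,0,0],[-0.001,-0.036,0],0],[[0,0,0],[-0.001,-0.036,0.01],0],[[0,0,0],[-0.001,-0.036,0.01],0]]' | sed -n '2p'
python3 -m handwheel '[[[0,0,0],[0,-0.025,0.01],0],[[0,0,0],[0,-0.015,0],0],[[0,0,0],[0,0,0],0],[[0,0,0],[0,0,0],0],[[0,0,0],[0,0,0],0]]' | sed -n '2p'
python3 -c "
from h import *
delta((518.5,-345.5,20),179)"
```

```text
eef_pos: [497.7, 234.9, 143.9]
eef_pos: [505.2, 54.5, 144.0]
eef_pos: [510.2, -125.8, 144.0]
eef_pos: [512.4, -306.3, 124.4]
eef_pos: [512.4, -341.4, 114.3]
[512.4, -341.4, 114.3] yaw 179.19 tool shift m [-0.0064, -0.0041, 0.0942] dist 0.095 turn [0.05, -0.16, 0.19] F [-0.1, 0.6, 0.2] w 85.4 g 0.0 t 24.5
```

```bash
python3 -m handwheel '[[[0,0,0.2],[-0.006,-0.004,0.01],0],[[0,0,0],[0,0,0.02],0],[[0,0,0],[0,0,0.025],0],[[0,0,0],[0,0,0.02],0],[[0,0,0],[0,0,0.015],0]]' | sed -n '2p;4p'
python3 -m handwheel '[[[0,0,0],[0,0,0.004],0],[[0,0,0],[0,0,0],0],[[0,0,0],[0,0,0],0],[[0,0,0],[0,0,0],1],[[0,0,0],[0,0,0],1]]' | sed -n '2p;4,6p'
python3 -m handwheel '[[[0,0,0],[0,0,0],1],[[0,0,0],[0,0,0],1],[[0,0,0],[0,0,0],1],[[0,0,0],[0,0,0],1],[[0,0,0],[0,0,0],1]]' | sed -n '2p;4,6p'
python3 -m handwheel '[[[0,0,0],[0,0,0],1],[[0,0,0],[0,0,0],1],[[0,0,0],[0,0,0],1]]' | sed -n '2p;4,6p'
```

```text
eef_pos: [517.3, -346.0, 21.5]
force: [-0.6, 0.0, -0.5]
eef_pos: [517.9, -348.4, 20.6]
force: [-0.3, -0.6, 0.5]
width: 63.9
gripper_force: 0.0
eef_pos: [517.3, -348.0, 20.1]
force: [-0.6, 1.2, 6.4]
width: 31.2
gripper_force: 59.7
eef_pos: [517.3, -347.9, 20.1]
force: [-0.2, 2.2, 5.8]
width: 31.5
gripper_force: 59.7
```

```bash
python3 -m handwheel '[[[0,0,0],[0,0,-0.01],1],[[0,0,0],[0,0,-0.02],1],[[0,0,-0.6],[0,0,-0.03],1],[[0,0,-0.6],[0,0,-0.03],1],[[0,0,0],[-0.001,0.018,-0.02],1]]' | sed -n '2p;4,6p'
python3 -m handwheel '[[[0,0,0],[-0.002,0.036,0],1],[[0,0,0],[-0.002,0.036,0],1],[[0,0,0],[-0.002,0.036,0],1],[[0,0,0],[-0.002,0.036,0],1],[[0,0,0],[-0.002,0.036,0],1]]' | sed -n '2p;6p'
python3 -m handwheel '[[[0,0,0],[-0.002,0.036,0],1],[[0,0,0],[-0.002,0.036,0],1],[[0,0,0],[-0.002,0.036,0],1],[[0,0,0],[-0.003,0.036,0],1],[[0,0,0],[-0.003,0.036,0],1]]' | sed -n '2p;6p'
python3 -m handwheel '[[[0,0,0],[-0.003,0.036,0],1],[[0,0,0],[-0.003,0.036,0],1],[[0,0,0],[-0.003,0.036,0],1],[[0,0,0],[-0.003,0.036,0],1],[[0,0,0],[-0.003,0.036,0],1]]' | sed -n '2p;6p'
python3 -m handwheel '[[[0,0,0],[-0.003,0.036,0],1],[[0,0,0],[-0.002,0.036,0],1],[[0,0,0],[-0.002,0.036,0],1],[[0,0,0],[0,0.02,0.01],1],[[0,0,0],[0,0,0.02],1]]' | sed -n '2p;4,6p'
python3 -m handwheel '[[[0,0,0],[0,0,0.01],1],[[0,0,0],[0,0,0],1],[[0,0,0],[0,0,0],1],[[0,0,0],[0,0,0],1]]' | sed -n '2p;4,6p'
python3 -c "
from h import *
delta((558.5,337.5,30.5),180.3)
j=ctrl.get_image('side');crop(j,(270,135,350,190),10,'e1.png')"
```

```text
eef_pos: [517.7, -335.5, 131.7]
force: [0.3, -1.9, -3.4]
width: 31.7
gripper_force: 60.1
eef_pos: [527.5, -148.9, 129.3]
gripper_force: 60.2
eef_pos: [539.6, 31.1, 129.2]
gripper_force: 60.2
eef_pos: [554.6, 211.1, 128.9]
gripper_force: 60.2
eef_pos: [561.4, 347.5, 101.3]
force: [-0.3, 2.2, -3.1]
width: 31.2
gripper_force: 60.3
eef_pos: [562.6, 336.4, 89.5]
force: [0.4, -0.1, -2.3]
width: 31.3
gripper_force: 60.1
[562.6, 336.4, 89.5] yaw 179.92 tool shift m [0.0039, 0.0011, 0.059] dist 0.059 turn [-0.06, -0.19, -0.38] F [0.4, -0.1, -2.3] w 31.3 g 60.1 t 28.4
```

View pics/e1.png

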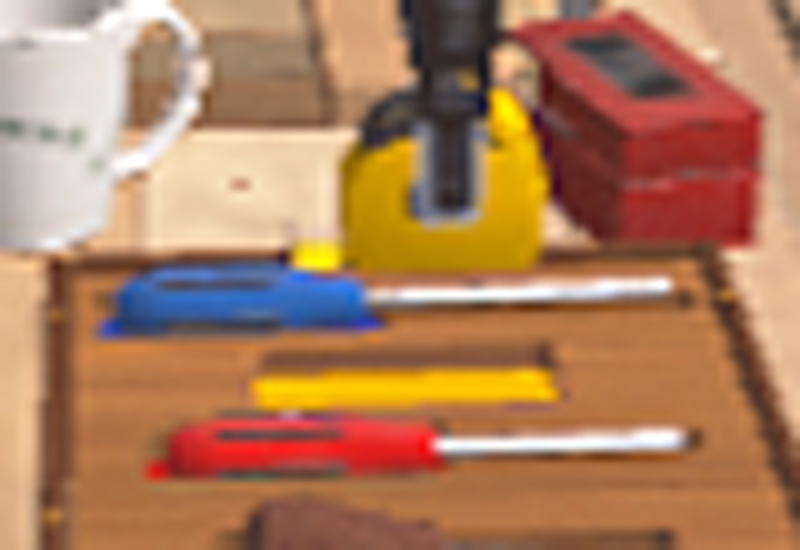

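Side crop: the tape is held upright over its pocket, with its hook starting at x 293 and its case spanning 343–548 with the foot at y≈268. The yellow floor spans (253–558, ~385).

```bash
python3 - <<'E'
from h import *
j=ctrl.get_image('side'); f=lambda x,y,z: px2w(j,270+(x+.5)/10-.5,135+(y+.5)/10-.5,z).round(1)
a=j["pixels"].astype(int)
for u in (300,310,320): print(u,[int(x) for x in a[166:178,u].sum(1)])
z=ctrl.read_state()['eef_pos'][2]-20.1
print("case near foot",f(350,269,z),f(545,266,z),"hook end",f(293,262,z+1))
print("far rim",f(280,348,22),f(540,344,22),"floor",f(255,385,10),f(556,380,10),"near rim",f(270,405,22),f(550,400,22))
E
```

```text
300 [295, 266, 337, 378, 273, 272, 343, 459, 449, 412, 302, 385]
310 [298, 391, 381, 347, 278, 289, 367, 454, 444, 408, 350, 372]
320 [329, 380, 380, 319, 284, 303, 416, 448, 441, 372, 361, 338]
case near foot [526.1 323.5] [594.7 322.6] hook end [506.3 328.5]
far rim [502.4 364.8] [597.8 363.1] floor [492.9 359.1] [603.4 357.3] near rim [497.  315.3] [596.6 313.9]
```

```bash
python3 -m handwheel '[[[0,0,-0.3],[0.003,0,0.01],1],[[0,0,0],[0,0,0.02],1],[[0,0,0],[0,0,0.012],1],[[0,0,0],[0,0,0.008],1],[[0,0,0],[0,0,0.004],1]]' | sed -n '2p;4,6p'
python3 -m handwheel '[[[0,0,0],[0,0,0.002],1],[[0,0,0],[0,0,0],1],[[0,0,0],[0,0,0],1],[[0,0,0],[0,0,0],1]]' | sed -n '2p;4,6p'
```

```text
eef_pos: [557.6, 337.1, 33.2]
force: [-0.2, 0.2, -3.9]
width: 31.4
gripper_force: 60.1
eef_pos: [559.0, 338.2, 33.6]
force: [0.3, 0.6, -3.4]
width: 31.4
gripper_force: 60.1
```

```bash
python3 -m handwheel '[[[0,0,0],[0,0,0.002],1],[[0,0,0],[0,0,0.001],1],[[0,0,0],[0,0,0],1],[[0,0,0],[0,0,0],0.6],[[0,0,0],[0,0,0],0.5]]' | sed -n '2p;4,6p'
python3 -m handwheel '[[[0,0,0],[0,0,0],0.5],[[0,0,0],[0,0,0],0.5],[[0,0,0],[0,0,0],0.5],[[0,0,0],[0,0,-0.01],0.5],[[0,0,0],[0,0,-0.02],0.5]]' | sed -n '2p;4,6p'
python3 -m handwheel '[[[0,0,0],[0,0,-0.03],0.5],[[0,0,0],[0,0,-0.035],0.5],[[0,0,0],[0,0,-0.035],0.5],[[0,0,0],[0,0,-0.035],0.5],[[0,0,0],[-0.02,-0.03,0],0.5]]' | sed -n '2p;4,6p'
python3 -m handwheel '[[[0,0,0],[-0.01,-0.036,0],0.5],[[0,0,0],[0,-0.036,0],0.5],[[0,0,0],[0,-0.036,0],0.5],[[0,0,0],[0,-0.036,0],0.5],[[0,0,0],[0,-0.036,0],0.5]]' | sed -n '2p'
python3 -m handwheel '[[[0,0,0],[0,-0.036,0],0.5],[[0,0,0],[0,-0.036,0],0.5],[[0,0,0],[0,-0.036,0],0.5],[[0,0,0],[0,-0.036,0],0.5],[[0,0,0],[0,-0.036,0],0.5]]' | sed -n '2p'
python3 -m handwheel '[[[0,0,0],[0,-0.02,0],0.5],[[0,0,0],[0,0,0],0.5],[[0,0,0],[0,0,0],0.5],[[0,0,0],[0,0,0],0.5]]' | sed -n '2p'
python3 -c "
from h import *
i=ctrl.get_image('top');j=ctrl.get_image('side');k=dict(interpolation=cv2.INTER_CUBIC)
a=cv2.resize(i['pixels'][155:245,200:305],(400,343),**k);b=cv2.resize(j['pixels'][135:220,260:360],(400,340),**k)
a=a[:340];cv2.imwrite('pics/f.png',np.hstack([a,b])[:,:,::-1])"
```

```text
eef_pos: [558.9, 338.2, 30.4]
force: [0.7, -0.6, 0.1]
width: 42.4
gripper_force: 0.0
eef_pos: [556.9, 336.7, 58.4]
force: [0.2, -0.4, 0.7]
width: 43.1
gripper_force: 0.0
eef_pos: [577.5, 320.1, 204.3]
force: [1.3, 2.2, 1.2]
width: 42.8
gripper_force: 0.0
eef_pos: [590.2, 126.4, 195.7]
eef_pos: [591.3, -53.6, 195.9]
eef_pos: [591.7, -70.6, 195.5]
```

View pics/f.png

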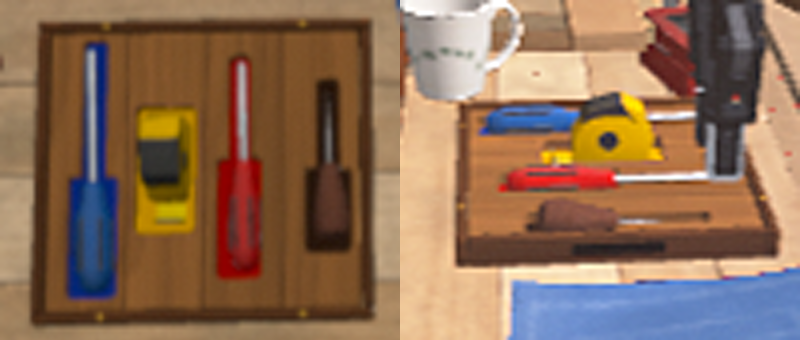

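The final views show all four tools centred in their own pockets, from left to right blue (92,235), tape (165,170), red (240,215) and awl (328,195). The tape stands upright, the mug hasn't moved, and the gripper is touching nothing.

```bash
python3 -c "
from cell import ctrl
print(ctrl.read_state()['clock'],ctrl.finish_job())"
```

```text
the job is handed in; nothing more can be done
31.7833 None
```

The awl, both screwdrivers and the tape measure are each down in their own tray pockets, the mug and jar were not touched, and the job was handed in at 31.8 s.

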